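# Set the iris damper of the bench dust port

### The job

Throttle the bench dust port to its red set-point tab: push the orange clamp lever over to its free end to release the ring, push the black knob of the setting lever round until the ring's white pointer stands tip to tip with the red tab, then push the clamp lever back over as far as it goes so that the setting is locked. Work by pushing lightly with the fingertips or the outside of the fingers; grip and lift nothing, and leave the tools and the tape lying round the port where they are.

Things in the scene. Friction and masses are not known exactly. Their poses are not given: they have to be found in the camera images.
- damper: the dust port, fixed to the worktop: a round steel housing with a 232 mm wide flange, a 197 mm wide drum and an aluminium scale cover, its top at z = 70 mm (the inlet lip in the middle, 110 mm across, rises to 79 mm). The origin lies on its axis at worktop level; z up. Seen from above in its own frame, the setting lever sweeps the sector at azimuth 105 to 198 degrees (from +x, counterclockwise) and the clamp sits on a bracket at azimuth -90 degrees (-y)
- ring (a joint): angle of the black ring round the scale (rad), axis = the port's axis, 0 = iris fully open, growing counterclockwise seen from above (the iris closes) to the stop at 1.62. The lever stands at azimuth 105 degrees + this angle in the port's frame. Stays where it is left; with the clamp released a push of about 1 to 2 N at the knob moves it. With the clamp locked a rubber shoe holds the rim and only a push of well over 10 N would drag it round
- setting_knob (a point): the black upright knob at the end of the setting lever, 18 mm across, from z = 76 to 114 mm, standing clear above a flat lever bar whose top is at z = 74 mm; this point is on the knob's axis at z = 95 mm, 126.5 mm from the port's axis. Its x axis points radially outward
- pointer (a point): tip of the white pointer on the ring, at z = 71 mm, 87 mm from the port's axis, on the same radius as the setting knob
- tab_tip (a point): tip of the red set-point tab that is clipped on the scale (fixed), at z = 71 mm, 87 mm from the port's axis; the pointer tip meets this point when the ring is set. The tab's clip is 80 mm high
- clamp (a joint): angle of the orange clamp lever (rad): 0 = free (stop), growing clockwise seen from above to 1.40 = locked (stop). Starts near the locked stop. A spiral cam presses the shoe on the ring above about 0.6 (harder towards the stop) and leaves it clear below that. The lever stays where it is left; it takes 2 to 6 N at its knob
- clamp_knob (a point): the orange upright knob at the end of the clamp lever, 17 mm across, from z = 74 to 110 mm; the lever's bar below it ends at z = 75 mm. This point is on the knob's axis at z = 92 mm, 55 mm from the lever's pivot
- clamp_pivot (a point): pivot of the clamp lever, at z = 72 mm, 137 mm from the port's axis, at azimuth -90 degrees of the port. In the port's frame the lever points to azimuth -50 degrees when free and to -130 degrees when locked
- stubby_mid (a point): middle of a loose green stubby screwdriver, 35x106x30 mm, lying near the clamp; bystander
- torch_mid (a point): middle of a loose black torch, 34x120x34 mm, lying behind the clamp; bystander
- tape_roll_mid (a point): middle of a loose roll of masking tape, 96 mm across, 25 mm high, lying left of the port; bystander

How it is judged:
By the outcome, as a careful person would: the job done as asked, in the order asked, and still so for the second after the job is handed in, with the robot touching nothing.
It also fails if it takes over 62 s, if anything falls off the work surface, if the arm or the gripper's body presses on something with over 40 N, if the wrist force passes 120 N, or if a joint passes its speed limit or range.

### The arm

A 6-joint arm with a two-finger parallel gripper is mounted at the origin on a cart in front of the work surface, level with it; the furniture and walls round the work are solid. World frame = base frame: x ahead of the robot, y to its left, z up, the work surface at z = 0. Lengths are in mm, angles in degrees, forces in N, time in s.
With the tool pointing down it reaches from about 300 to 950 mm from the base axis. Payload 3.1 kg.
Tool frame: the origin (TCP) lies on the centre line of the jaws, within the pads' length; the fingertips stand 11 mm ahead of it and the grasp point (between the pads) lies 8 mm behind it (manip.tip_extent is the distance from the TCP to the fingertips, in mm); z points along the fingers, y is the line along which they close (so a half turn about z gives the same grasp; the last joint's range is limited). The gripper opens to 85 mm and grips with 20 to 120 N. Pads are 22 mm wide; open, the fingers measure 114 mm over their backs; the gripper's body (76 mm by 85 mm) begins 54 mm behind the grasp point. The pads swing forward as they close: fully open they stand 13 mm farther back than shut.
Start: joints at [-74.009, 17.653, 93.61, -0, 68.738, -3.994], TCP at [213.58, -587.38, 211.172] pointing down, gripper open.
Joint ranges: [-175.34, 175.34], [-45.06, 112.39], [2.9, 150.54], [-68.45, 248.45], [3.09, 151.38], [-168.51, 168.51]. Speed limits (degrees/s): [159.86, 159.86, 180, 180, 180, 180].

### API

Orientations are given as [roll, pitch, yaw] about the fixed x, y, z axes, in that order (R = Rz(yaw) Ry(pitch) Rx(roll)).
In Python, from station import manip gives the robot as it stands. The module is installed in compiled form; this text tells all that it offers.
- The arm moves only by the tool carry_out, never from a script. Its argument "steps" is a list of rows, each a list of 7 numbers: the shift along the tool's x, y, z in mm, then the turn, a rotation vector about the tool's x, y, z in degrees, then the closure, from -1 (fully open) to 1 (shut). In form: [[tx, ty, tz, wx, wy, wz, claw], ...]. A call has 1 to 8 rows; each row shifts and turns the commanded pose from where the row before left it, along the tool's axes as they then stand; what a row does not reach is not made up. A row lasts 1/10 s, in which the tool goes at most 50 mm and 8.59 degrees, less where a joint would pass 70% of its speed; a pose out of reach is approached as far as the arm can. A call with a gripper value outside its range is refused whole. The fingers move at their own pace and stop on an object; the grip force is fixed at half the most. Time passes only in rows, so rows that do not move let the fingers close. It gives the time, the measured TCP pose, the force, the opening and the grip force at its end, in the units of the state.
- manip.read_state(): the state, without advancing time (a new reading comes with each control period).
- manip.get_image(name): name is "scene" or "top"; returns (picture, depth): 384x512x3 uint8, red, green, blue; 384x512 float32, mm along the optical axis (not along the pixel's ray), 0 where there is no reading.
- manip.camera_info(name): a dict with "fx", "fy", "cx", "cy" (pixels), "k1" (the pictures are not rectified: a ray, as slopes to the right and down, at radius r is drawn at 1 + k1 r^2 times it, then the intrinsics apply), "rvec" (rotation vector, rad) and "tvec" (3), from world to camera coordinates, as OpenCV has them. Camera axes: x right, y down, z forward; pixel columns grow to the right and rows downward; lengths in mm; the calibration is good to about 2 mm. A picture is of the moment at which its call begins. camera_info takes no time and is no camera call.
- manip.sign_off(): hands the job in; it is judged then, once.
The state is a dict: "clock": time; "joint_pos": joint angles; "joint_vel": joint speeds; "tau": joint torques, N m; "eef_pos": TCP position; "orientation": TCP orientation; "ft_force": force on the tool from outside, world axes, zero at the start; "ft_torque": the same for the moment, N m; "grip_width": opening from 0.0 (shut) to 1.0 (fully open); "grasp_force": force on a finger pad.
Only numpy, scipy, OpenCV 4.12 (cv2) and the standard library are available. Lean on these libraries where they do the work, as an engineer would, in place of code of your own. Each camera call takes 0.05 s, during which the arm holds its last target. There are 200 camera calls.

## Working session

There is one attempt and no reset: what is moved stays moved. The work goes in short steps, Python scripts to look and compute and a tool call to move; the robot and the scene stay as the last step left them, time stands still between calls to the robot, and variables do not carry over. Pictures are saved under pics/ and viewed, at most 10 in all, crops included, and the job is handed in when it is done.

Besides the shell and the picture viewer there is one more tool, called after "Emit:" as name(argument=value, ...), one argument or row to a line, values as JSON. carry_out: Moves the arm, as the interface text tells. Its arguments: {"type":"object","properties":{"steps":{"type":"array"}},"required":["steps"]}

```bash
mkdir -p pics; cat > h.py <<'E'
import numpy as np, cv2
from station import manip
def cam(n):
    c=manip.camera_info(n); R=cv2.Rodrigues(np.array(c['rvec'],float))[0]; return c,R,np.array(c['tvec'],float).ravel()
def ray(n,u,v):
    c,R,t=cam(n); d=np.array([(u-c['cx'])/c['fx'],(v-c['cy'])/c['fy']]); s=d.copy()
    for _ in range(20): s=d/(1+c['k1']*(s@s))
    return -R.T@t, R.T@np.array([s[0],s[1],1])
def plane(n,u,v,z):
    o,d=ray(n,u,v); return o+d*(z-o[2])/d[2]
def proj(n,p):
    c,R,t=cam(n); q=R@np.array(p,float)+t; s=q[:2]/q[2]; s=s*(1+c['k1']*(s@s)); return np.array([c['fx']*s[0]+c['cx'],c['fy']*s[1]+c['cy']])
E
python3 - <<'E'
from h import *
for n in('scene','top'):
    im,d=manip.get_image(n); cv2.imwrite(f'pics/{n}0.png',im[:,:,::-1]); np.save(f'pics/{n}0d.npy',d); 
    c,R,t=cam(n); print(n,c,(-R.T@t).round())
print(manip.read_state())
E
```

```text
scene {'fx': 352.33433081703316, 'fy': 352.33433081703316, 'cx': 261.23142889446075, 'cy': 187.85109558043507, 'k1': 0.02030917348946136, 'rvec': array([ 0.8956861 , -2.23160457,  1.38546901]), 'tvec': array([496.31679543, 232.92171118, 592.53751909])} [ 83. 656. 464.]
top {'fx': 434.4330788036726, 'fy': 434.4330788036726, 'cx': 250.02643346319383, 'cy': 190.15372890818128, 'k1': -0.04108682366503077, 'rvec': array([ 2.12987622, -2.14011446,  0.16117953]), 'tvec': array([ 92.23162646, 604.0426248 , 942.95440473])} [ 448.   82. 1027.]
{'clock': 0.1, 'joint_pos': array([-7.40102932e+01,  1.77017366e+01,  9.36831665e+01,  8.56713628e-04,
        6.87409387e+01, -3.99541342e+00]), 'joint_vel': array([ 0.03866682, -0.1234395 , -0.1225462 ,  0.06520841,  0.09959234,
        0.02472208]), 'tau': array([ 1.93480723e-04, -4.16407692e+01, -2.77644700e+01, -6.28360203e-05,
        4.02097401e-03,  1.67573552e-05]), 'eef_pos': array([ 213.34292496, -586.58791574,  210.03005854]), 'orientation': array([-1.79874520e+02, -9.56401464e-03,  1.99847983e+01]), 'ft_force': array([-0.2878314 , -0.50669539, -0.99785076]), 'ft_torque': array([-0.02565899, -0.02253148, -0.0133428 ]), 'grasp_force': 0.0, 'grip_width': 0.9970342099528954}
```

View pics/top0.png

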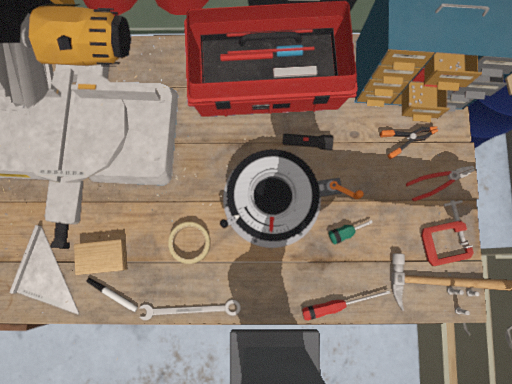

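View pics/scene0.png

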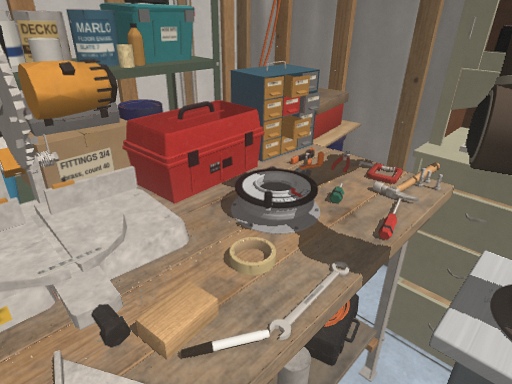

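```bash
python3 - <<'E'
import cv2
im=cv2.imread('pics/top0.png')
cv2.imwrite('pics/crop1.png',cv2.resize(im[130:260,205:385],None,fx=4.4,fy=4.4,interpolation=cv2.INTER_CUBIC))
im=cv2.imread('pics/scene0.png')
E
```

```text
(no output)
```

View pics/crop1.png

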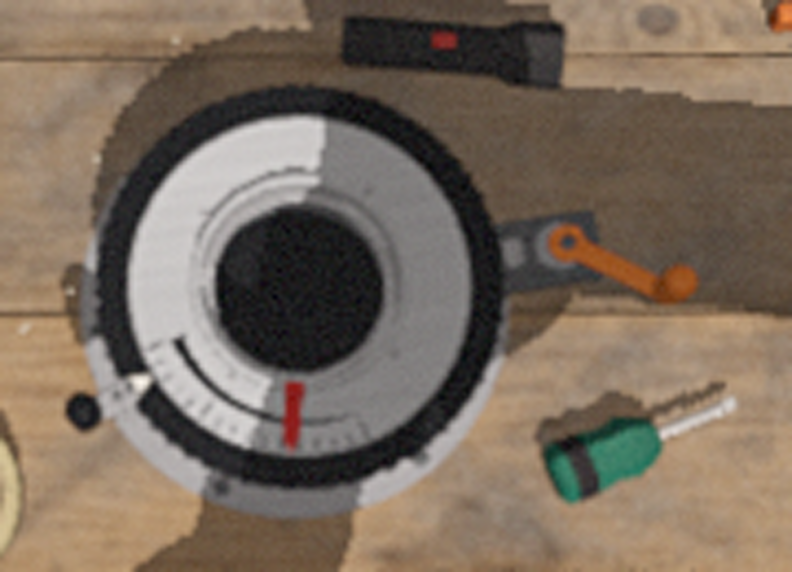

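```bash
cat > m.py <<'E'
from h import *
def blob(mask,minA=6):
    n,l,s,c=cv2.connectedComponentsWithStats(mask.astype(np.uint8)); return [(s[i],c[i],l==i) for i in range(1,n) if s[i][4]>=minA]
def look(name='top'):
    im,d=manip.get_image(name); return im.astype(int),cv2.cvtColor(im,cv2.COLOR_RGB2HSV).astype(int)
E
python3 - <<'E'
from m import *
im=cv2.imread('pics/top0.png')[:,:,::-1].copy(); h=cv2.cvtColor(im,cv2.COLOR_RGB2HSV).astype(int); H,S,V=h[...,0],h[...,1],h[...,2]
def roi(m,a,b,c,d):
    o=np.zeros_like(m);o[c:d,a:b]=m[c:d,a:b];return o
# black ring outer contour + lip hole
for nm,m in(('black',roi((V<60)&(S<130),205,335,155,250)),('red',roi(((H<8)|(H>172))&(S>150)&(V>100),250,300,205,240)),('orange',roi((H>4)&(H<16)&(S>180)&(V>110),320,370,170,205)),('white',roi((V>205)&(S<40),230,242,210,222))):
    for s,c,l in blob(m): print(nm,s,c.round(1))
R=[b for b in blob(roi(((H<8)|(H>172))&(S>150)&(V>100),250,300,205,240))][0][2]
ys,xs=np.nonzero(R);print('red tip row',ys.max(),xs[ys==ys.max()].mean(),ys.min(),xs[ys==ys.min()].mean())
P=lambda cx,cy,z:plane('top',205+cx/4.4,130+cy/4.4,z).round(1)
# scale outer circle/ring edges from crop readings (z~70..74)
for e in((97,290),(504,290),(300,86),(300,488)): print('ring edge',P(*e,72))
for e in((129,290),(472,290),(300,115),(300,458)): print('scale edge',P(*e,70))
for e in((217,290),(384,290),(300,206),(300,373)): print('lip',P(*e,79))
piv=P(567,241,76);print('piv',piv,'ck',P(681,281,110),'sk',P(83,411,114),'ptr',P(150,379,71),'tab',P(290,447,75))
E
```

```text
black [ 226  155   97   86 1541] [275.1 198.4]
black [ 254  177   38   38 1095] [272.5 195.4]
black [324 191   9   4  12] [328.1 192.4]
black [245 207   8  11  12] [247.9 211.7]
black [220 220   8   7  42] [223.6 223.1]
black [331 229   4   4  10] [333.  230.6]
red [270 217   4  14  42] [271. 223.]
orange [330 182  33  17 157] [347.5 190.9]
white [235 216   4   3   7] [236.4 216.6]
red tip row 230 270.5 217 271.0
ring edge [588.  140.3  72. ]
ring edge [586.9 -65.3  72. ]
ring edge [693.4  36.4  72. ]
ring edge [488.  39.  72.]
scale edge [588.2 124.2  70. ]
scale edge [587.3 -49.4  70. ]
scale edge [678.6  36.5  70. ]
scale edge [503.   38.7  70. ]
lip [586.7  79.7  79. ]
lip [586.2  -4.   79. ]
lip [629.3  37.5  79. ]
lip [544.7  38.6  79. ]
piv [611.2 -97.2  76. ] ck [ 585.3 -145.6  110. ] sk [523.4 144.2 114. ] ptr [542.9 113.6  71. ] tab [508.2  43.8  75. ]
```

Emit:
carry_out(
  steps=[
    [0,0,0,0,0,6.66,1],
    [0,0,0,0,0,6.66,1],
    [0,0,0,0,0,6.66,1],
    [25,-35,0,0,0,0,1],
    [25,-35,0,0,0,0,1],
    [25,-35,0,0,0,0,1],
    [25,-35,0,0,0,0,1],
    [25,-35,0,0,0,0,1],
  ],
)

```text
clock: 0.9
eef_pos: [339.0, -410.6, 210.7]
orientation: [-180.0, 0.0, -0.0]
ft_force: [0.4, -0.1, 0.3]
grip_width: 0.0
grasp_force: 0.0
```

```bash
python3 -c "
from station import manip
print(manip.tip_extent, manip.read_state())"
```

```text
11.0 {'clock': 0.9, 'joint_pos': array([-5.51449257e+01,  7.51706305e+00,  1.06055072e+02,  9.84073801e-03,
        6.64741176e+01,  3.48771588e+01]), 'joint_vel': array([ 42.80974863, -14.0532552 ,  15.89014615,   0.2198936 ,
        -2.44553556,  42.19831524]), 'tau': array([ -3.75852942, -32.56097674, -26.95858419,  -0.10640151,
         0.18415265,  -0.50150285]), 'eef_pos': array([ 339.02950555, -410.59228073,  210.66440042]), 'orientation': array([-1.79956897e+02,  1.90487752e-02, -2.60090633e-02]), 'ft_force': array([ 0.42808111, -0.06987882,  0.25676245]), 'ft_torque': array([-0.01921604, -0.02760294, -0.00417938]), 'grasp_force': 0.0, 'grip_width': 0.00025613955457813874}
```

Emit:
carry_out(
  steps=[
    [28.5,-37.5,0,0,0,0,1],
    [28.5,-37.5,0,0,0,0,1],
    [28.5,-37.5,0,0,0,0,1],
    [28.5,-37.5,0,0,0,0,1],
    [28.5,-37.5,0,0,0,0,1],
    [28.5,-37.5,0,0,0,0,1],
    [28.5,-37.5,20,0,0,0,1],
    [0,0,40,0,0,0,1],
  ],
)

```text
clock: 1.7
eef_pos: [544.0, -147.4, 154.8]
orientation: [179.9, -0.6, 0.3]
ft_force: [-0.5, -1.5, -0.7]
grip_width: 0.001
grasp_force: 0.0
```

Emit:
carry_out(
  steps=[
    [0,0,30,0,0,0,1],
    [0,0,24,0,0,0,1],
    [0,0,0,0,0,0,1],
    [0,0,0,0,0,0,1],
  ],
)

```text
clock: 2.1
eef_pos: [537.0, -150.6, 97.3]
orientation: [-180.0, 0.1, 0.0]
ft_force: [0.3, -1.1, -0.0]
grip_width: 0.002
grasp_force: 0.0
```

```bash
python3 - <<'E'
from m import *
im,_=manip.get_image('top'); cv2.imwrite('pics/t2.png',cv2.resize(im[130:260,205:385,::-1],None,fx=4.4,fy=4.4,interpolation=cv2.INTER_CUBIC))
E
```

```text
(no output)
```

View pics/t2.png

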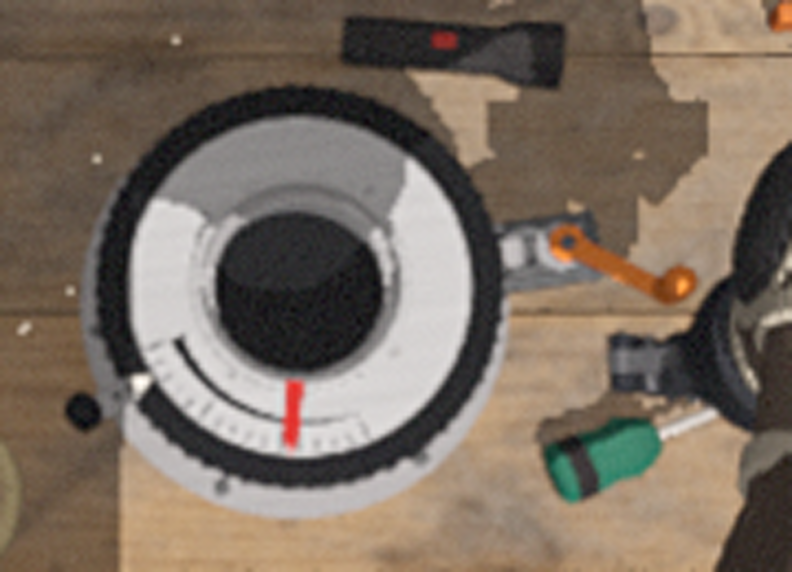

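```bash
python3 - <<'E'
from h import *
for p in((537,-150,86),(537,-136,86),(537,-164,86),(526,-150,86),(548,-150,86),(548,-135,110)): print(p,((proj('top',p)-[205,130])*4.4).round())
E
```

```text
(537, -150, 86) [682. 385.]
(537, -136, 86) [654. 385.]
(537, -164, 86) [711. 385.]
(526, -150, 86) [683. 407.]
(548, -150, 86) [681. 363.]
(548, -135, 110) [662. 358.]
```

```bash
python3 - <<'E'
from h import *
im,d=manip.get_image('top'); c,R,t=cam('top')
for cy in (345,362,380):
  for cx in range(600,730,12):
    u,v=205+cx/4.4,130+cy/4.4; o,r=ray('top',u,v); z=d[int(round(v)),int(round(u))]; print(cx,cy,(o+r*z).round(),im[int(round(v)),int(round(u))])
E
```

```text
600 345 [ 567. -127.    2.] [177 153 130]
612 345 [543. -90. 209.] [57 58 62]
624 345 [543. -95. 210.] [82 81 85]
636 345 [ 543. -101.  206.] [61 58 62]
648 345 [ 543. -107.  203.] [88 88 90]
660 345 [ 541. -108.  222.] [78 76 82]
672 345 [ 540. -111.  228.] [53 52 58]
684 345 [ 539. -113.  242.] [32 30 33]
696 345 [ 536. -112.  264.] [29 29 31]
708 345 [ 534. -112.  283.] [26 31 30]
720 345 [ 533. -115.  292.] [68 67 73]
600 362 [ 558. -127.   -1.] [159 136 117]
612 362 [535. -89. 211.] [91 91 87]
624 362 [535. -94. 214.] [120 118 120]
636 362 [534. -98. 218.] [102  98  99]
648 362 [ 534. -103.  220.] [102 102 104]
660 362 [ 534. -108.  220.] [83 77 81]
672 362 [ 533. -111.  229.] [54 54 55]
684 362 [ 532. -113.  241.] [42 43 42]
696 362 [ 529. -112.  262.] [38 33 39]
708 362 [ 528. -113.  279.] [33 34 33]
720 362 [ 526. -114.  292.] [67 63 68]
600 380 [ 548. -126.    1.] [167 144 125]
612 380 [527. -89. 212.] [54 50 50]
624 380 [527. -94. 213.] [59 63 68]
636 380 [ 528. -100.  206.] [47 45 48]
648 380 [ 528. -106.  205.] [106 103 106]
660 380 [ 529. -115.  189.] [49 50 55]
672 380 [ 526. -111.  228.] [47 53 57]
684 380 [ 525. -115.  232.] [54 54 58]
696 380 [ 523. -114.  253.] [41 40 43]
708 380 [ 521. -115.  271.] [39 38 40]
720 380 [ 520. -115.  288.] [43 45 43]
```

Emit:
carry_out(
  steps=[
    [8,0,0,0,0,0,1],
    [8,0,0,0,0,0,1],
    [6,0,0,0,0,0,1],
    [4,0,0,0,0,0,1],
    [4,0,0,0,0,0,1],
    [4,0,0,0,0,0,1],
    [5,0.5,0,0,0,0,1],
    [5,0.5,0,0,0,0,1],
  ],
)

```text
clock: 3.0
eef_pos: [581.6, -151.7, 97.5]
orientation: [-180.0, 0.0, 0.0]
ft_force: [-0.0, -0.1, -0.5]
grip_width: 0.0
grasp_force: 0.0
```

Emit:
carry_out(
  steps=[
    [6,0.5,0,0,0,0,1],
    [6,0,0,0,0,0,1],
    [6,-1,0,0,0,0,1],
    [6,-1,0,0,0,0,1],
    [6,-2,0,0,0,0,1],
    [5,-3,0,0,0,0,1],
    [4,-3,0,0,0,0,1],
    [4,-3,0,0,0,0,1],
  ],
)

```text
clock: 3.8
eef_pos: [624.6, -138.8, 97.6]
orientation: [-180.0, 0.0, 0.0]
ft_force: [0.1, -0.6, 0.1]
grip_width: -0.003
grasp_force: 0.0
```

```bash
cat > ck.py <<'E'
from m import *
im,h=look(); H,S,V=h[...,0],h[...,1],h[...,2]
m=(H>4)&(H<16)&(S>170)&(V>90); o=np.zeros_like(m); o[150:210,320:375]=m[150:210,320:375]
for s,c,l in blob(o): print('orange',s,c.round(1))
print({k:np.round(v,1) for k,v in manip.read_state().items() if k in('clock','eef_pos','ft_force')})
cv2.imwrite('pics/last.png',cv2.resize(im[130:260,205:385,::-1].astype(np.uint8),None,fx=4.4,fy=4.4,interpolation=cv2.INTER_CUBIC))
E
python3 ck.py
```

```text
orange [330 181  30  18 142] [345.2 190.2]
{'clock': np.float64(3.8), 'eef_pos': array([ 625.3, -138.3,   97.7]), 'ft_force': array([ 0.7, -0.8, -0.7])}
```

View pics/last.png

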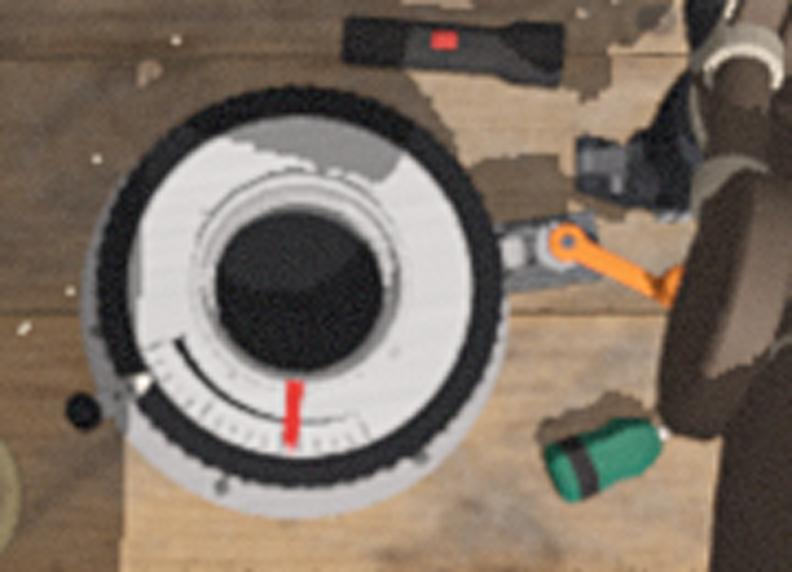

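```bash
python3 - <<'E'
from m import *
im,h=look('scene'); a=proj('scene',(625,-138,97)); print(a, proj('scene',(625,-138,86)),proj('scene',(585,-146,110)),proj('scene',(590.5,37.7,79)))
x0,y0=230,140
cv2.imwrite('pics/s3.png',cv2.resize(im[120:240,225:385,::-1].astype(np.uint8),None,fx=5,fy=5,interpolation=cv2.INTER_CUBIC))
E
```

```text
[308.09815464 153.4009854 ] [307.77842251 156.96210928] [321.75292753 152.10678757] [277.19310239 181.36129769]
```

View pics/s3.png

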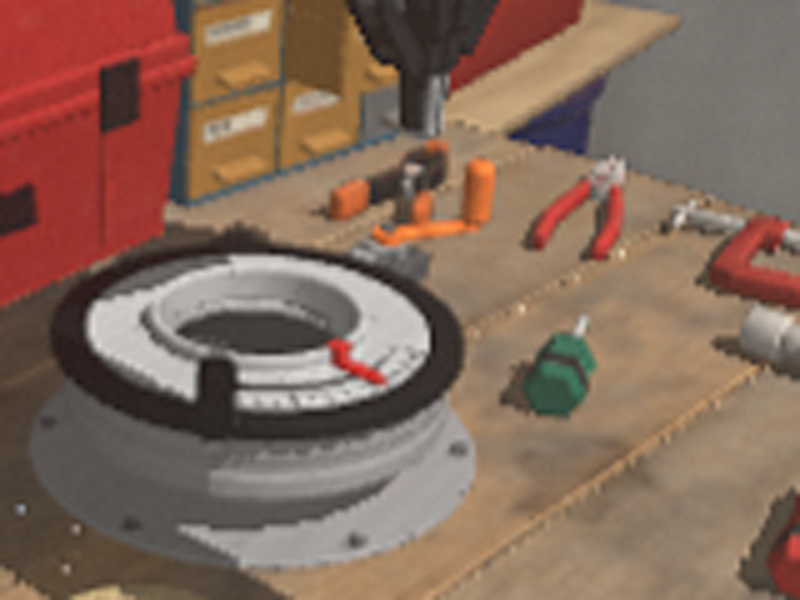

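```bash
python3 - <<'E'
from h import *
im,d=manip.get_image('scene')
for v in range(138,156):
  print(v,end=' ')
  for u in range(304,316,2):
    o,r=ray('scene',u,v); print((o+r*d[v,u]).round().astype(int),end=' ')
  print()
print(manip.read_state()['joint_pos'])
E
```

```text
138 [ 820 -388   36] [ 627 -124  146] [ 620 -124  148] [ 618 -131  147] [ 615 -136  146] [ 614 -144  145] 
139 [ 820 -389   32] [ 629 -127  142] [ 622 -126  144] [ 618 -131  144] [ 617 -138  142] [ 619 -152  139] 
140 [ 820 -389   28] [ 627 -125  140] [ 622 -127  141] [ 618 -132  141] [ 614 -136  141] [ 975 -690  -83] 
141 [ 818 -387   25] [ 628 -126  137] [ 620 -124  139] [ 618 -132  138] [ 615 -137  137] [ 964 -673  -81] 
142 [ 818 -386   22] [ 627 -126  134] [ 621 -127  135] [ 618 -132  135] [ 616 -140  133] [ 955 -661  -80] 
143 [ 813 -381   20] [ 627 -126  131] [ 620 -125  133] [ 619 -134  131] [ 614 -137  131] [ 948 -651  -81] 
144 [ 809 -375   19] [ 627 -126  128] [ 619 -125  130] [ 616 -130  130] [ 613 -136  129] [ 812 -446    0] 
145 [ 817 -387   10] [ 631 -132  123] [ 621 -128  126] [ 618 -134  125] [ 613 -136  126] [ 807 -439   -1] 
146 [ 821 -393    3] [ 631 -134  119] [ 623 -131  122] [ 615 -129  125] [ 615 -139  122] [ 799 -428    0] 
147 [ 818 -390    1] [ 809 -390    3] [ 621 -129  120] [ 616 -132  120] [ 764 -363   22] [ 790 -415    2] 
148 [ 813 -383    0] [ 807 -38
[... 224 characters left out ...]
757 -329   21] [ 755 -339   19] [ 748 -340   21] [ 751 -358   15] 
151 [ 792 -355    1] [ 760 -321   19] [ 755 -327   18] [ 758 -343   14] [ 742 -332   21] [ 736 -336   21] 
152 [ 786 -346    1] [ 752 -310   20] [ 755 -327   14] [ 742 -321   20] [ 736 -324   21] [ 735 -335   18] 
153 [ 751 -297   20] [ 744 -299   21] [ 741 -308   20] [ 737 -313   20] [ 733 -319   19] [ 734 -335   15] 
154 [ 747 -292   19] [ 741 -295   20] [ 736 -301   19] [ 734 -309   18] [ 735 -324   14] [ 748 -356    1] 
155 [ 744 -289   17] [ 743 -299   15] [ 732 -295   18] [ 727 -300   18] [ 735 -325    9] [ 744 -350    0] 
[-1.64313816e+01  2.61810712e+01  9.60641426e+01 -4.40707234e-03
  5.77607492e+01  7.35298633e+01]
```

Emit:
carry_out(
  steps=[
    [0,0,-10,0,0,0,1],
    [-28,4,0,0,0,0,1],
    [-28,4,0,0,0,0,1],
    [-29,4,0,0,0,0,1],
    [0,0,0,0,0,0,1],
    [0,0,20,0,0,0,1],
    [0,0,17,0,0,0,1],
    [0,0,0,0,0,0,1],
  ],
)

```text
clock: 4.75
eef_pos: [538.1, -150.8, 69.2]
orientation: [-179.9, 0.2, -0.0]
ft_force: [-1.2, -0.5, -0.5]
grip_width: 0.004
grasp_force: 0.0
```

```bash
cat > tip.py <<'E'
from h import *
s=manip.read_state(); p=s['eef_pos']; print(p.round(1), s['ft_force'].round(1))
im,d=manip.get_image('scene'); c,R,t=cam('scene')
u0,v0=proj('scene',p+[0,0,20]).round().astype(int); L=[]
for v in range(v0-20,v0+25):
  for u in range(u0-14,u0+15):
    o,r=ray('scene',u,v); q=o+r*d[v,u]
    if np.hypot(*(q-p)[:2])<26: L.append(q)
L=np.array(L); k=L[L[:,2]<L[:,2].min()+25]; print('tip z',np.sort(L[:,2])[:6].round(1)); print('x',k[:,0].min().round(),k[:,0].max().round(),'y',k[:,1].min().round(),k[:,1].max().round())
E
python3 tip.py
```

```text
[ 538.1 -150.8   69.2] [-1.2 -0.5 -0.5]
tip z [16.3 16.7 16.8 17.9 27.6 28.9]
x 518.0 529.0 y -172.0 -135.0
```

```bash
sed -i 's/<26: L/<26 and q[2]>40: L/' tip.py; python3 tip.py
```

```text
[ 539.1 -151.    70.2] [ 1.2 -0.5  0.2]
tip z [92.2 92.2 92.3 92.5 93.2 93.5]
x 528.0 549.0 y -157.0 -134.0
```

Emit:
carry_out(
  steps=[
    [8,-1,3,0,0,0,1],
    [8,-1,0,0,0,0,1],
    [6,-1,0,0,0,0,1],
    [4,0,0,0,0,0,1],
    [4,0,0,0,0,0,1],
    [4,0,0,0,0,0,1],
    [4,1,0,0,0,0,1],
    [4,1,0,0,0,0,1],
  ],
)

```text
clock: 5.65
eef_pos: [580.8, -150.5, 67.3]
orientation: [180.0, 0.1, 0.0]
ft_force: [-3.3, -2.4, 0.6]
grip_width: 0.001
grasp_force: 1.5
```

```bash
python3 ck.py
```

```text
orange [330 181  12   8  43] [335.  184.8]
{'clock': np.float64(5.7), 'eef_pos': array([ 581.8, -150.7,   67.4]), 'ft_force': array([-3. , -2. , -0.5])}
```

Emit:
carry_out(
  steps=[
    [5,0.5,0,0,0,0,1],
    [5,0.5,0,0,0,0,1],
    [6,0,0,0,0,0,1],
    [6,-1,0,0,0,0,1],
    [6,-1.5,0,0,0,0,1],
    [6,-2,0,0,0,0,1],
    [5,-3,0,0,0,0,1],
    [4,-3,0,0,0,0,1],
  ],
)

```text
clock: 6.5
eef_pos: [625.1, -140.3, 67.7]
orientation: [-180.0, -0.0, 0.0]
ft_force: [-2.4, -1.4, 0.1]
grip_width: -0.005
grasp_force: 1.3
```

Emit:
carry_out(
  steps=[
    [3,-3,0,0,0,0,1],
    [2,-2,0,0,0,0,1],
    [1.5,-1.5,0,0,0,0,1],
    [0,0,0,0,0,0,1],
  ],
)

```text
clock: 6.9
eef_pos: [631.1, -133.7, 67.6]
orientation: [-180.0, -0.0, 0.0]
ft_force: [-1.4, -0.6, -0.6]
grip_width: 0.001
grasp_force: 0.8
```

```bash
python3 ck.py
```

```text
orange [330 176  14  13  67] [336.4 181.4]
{'clock': np.float64(7.0), 'eef_pos': array([ 631.2, -133.7,   67.6]), 'ft_force': array([-0.9,  0.1, -0.2])}
```

Emit:
carry_out(
  steps=[
    [1.5,-1.5,0,0,0,0,1],
    [1,-1,0,0,0,0,1],
    [0,0,0,0,0,0,1],
  ],
)

```text
clock: 7.25
eef_pos: [633.4, -131.7, 67.6]
orientation: [180.0, -0.0, 0.0]
ft_force: [-2.5, -0.4, 0.7]
grip_width: 0.002
grasp_force: 1.1
```

Emit:
carry_out(
  steps=[
    [1,-1,0,0,0,0,1],
    [0.5,-0.5,0,0,0,0,1],
    [0,0,0,0,0,0,1],
  ],
)

```text
clock: 7.55
eef_pos: [634.0, -130.6, 67.5]
orientation: [180.0, 0.1, 0.0]
ft_force: [-4.1, -2.9, 2.0]
grip_width: -0.0
grasp_force: 2.2
```

Emit:
carry_out(
  steps=[
    [1,-1,0,0,0,0,1],
    [0,0,0,0,0,0,1],
  ],
)

```text
clock: 7.75
eef_pos: [634.0, -130.0, 67.5]
orientation: [179.9, 0.2, 0.0]
ft_force: [-6.5, -2.7, 3.2]
grip_width: -0.001
grasp_force: 3.2
```

Emit:
carry_out(
  steps=[
    [-8,0,0,0,0,0,1],
    [-8,0,0,0,0,0,1],
    [0,0,-25,0,0,0,1],
    [0,0,-25,0,0,0,1],
    [-12,-45,0,0,0,0,1],
    [-12,-45,0,0,0,0,1],
    [-12,-45,0,0,0,0,1],
    [-12,-45,0,0,0,0,1],
  ],
)

```text
clock: 8.55
eef_pos: [571.6, 52.9, 118.1]
orientation: [-179.9, -0.1, -0.0]
ft_force: [0.1, 0.2, 0.2]
grip_width: -0.001
grasp_force: 0.0
```

Emit:
carry_out(
  steps=[
    [-12,-45,0,0,0,0,1],
    [-12,-45,0,0,0,0,1],
    [-12,-45,0,0,0,0,1],
    [0,0,0,0,0,7.5,1],
    [0,0,0,0,0,7.5,1],
    [0,0,0,0,0,0,1],
  ],
)

```text
clock: 9.15
eef_pos: [535.7, 187.1, 117.9]
orientation: [-179.9, -0.1, -14.9]
ft_force: [0.4, -0.4, -0.1]
grip_width: 0.001
grasp_force: 0.0
```

```bash
cat > ms.py <<'E'
from m import *
C=np.array([590.5,37.7]); piv=np.array([611.2,-97.2])
im,h=look(); H,S,V=h[...,0],h[...,1],h[...,2]
def roi(m,a,b,c,d):
    o=np.zeros_like(m);o[c:d,a:b]=m[c:d,a:b];return o
def az(p): return np.degrees(np.arctan2(p[1]-C[1],p[0]-C[0]))%360
st=manip.read_state(); print(st['clock'],st['eef_pos'].round(1),st['orientation'].round(1),st['ft_force'].round(1))
for s,c,l in blob(roi((V<60)&(S<130),205,320,215,275),20):
    p=plane('top',*c,114); print('blk',s,c.round(1),p.round(1),'r',np.hypot(*(p[:2]-C)).round(1),'az',az(p).round(1))
for s,c,l in blob(roi(((H<8)|(H>172))&(S>150)&(V>100),250,300,205,240)):
    p=plane('top',*c,78); print('red',s,c.round(1),p.round(1),'az',az(p).round(1))
a,b=im.min(2),0
u0=proj('top',(C[0],C[1],71))
# white pointer: bright, unsaturated pixels with r 87..100 on z=71
L=[]
for v in range(195,250):
  for u in range(220,300):
    p=plane('top',u,v,71); r=np.hypot(*(p[:2]-C))
    if 88.5<r<101 and a[v,u]>110 and az(p)>105: L.append((az(p),r,a[v,u]))
L=np.array(L)
if len(L): w=L[:,2]-90; print('ptr n',len(L),'az',(L[:,0]*w).sum()/w.sum(),L[:,0].min(),L[:,0].max())
for s,c,l in blob(roi((H>4)&(H<16)&(S>170)&(V>90),320,375,150,215)):
    print('orange',s,c.round(1))
cv2.imwrite('pics/last.png',cv2.resize(im[130:260,205:385,::-1].astype(np.uint8),None,fx=4.4,fy=4.4,interpolation=cv2.INTER_CUBIC))
E
python3 ms.py
```

```text
9.2 [535.8 186.6 117.9] [-179.9   -0.   -14.8] [ 0.4 -1.2  0.7]
blk [220 215   9  22  75] [223.9 223.2] [523.7 144.1 114. ] r 125.6 az 122.1
blk [237 215  77  25 495] [275.2 229.9] [509.2  36.4 114. ] r 81.3 az 180.9
blk [205 218   9  11  47] [208.3 221.9] [526.7 177.1 114. ] r 153.4 az 114.6
blk [215 244  21  31 125] [225.7 253.7] [460.2 140.1 114. ] r 165.7 az 141.8
red [270 217   4  14  41] [271.1 223.1] [526.5  43.4  78. ] az 174.9Traceback (most recent call last):
  File "ms.py", line 18, in <module>
    p=plane('top',u,v,71); r=np.hypot(*(p[:2]-C))
  File "h.py", line 10, in plane
    o,d=ray(n,u,v); return o+d*(z-o[2])/d[2]
        ~~~^^^^^^^
  File "h.py", line 6, in ray
    c,R,t=cam(n); d=np.array([(u-c['cx'])/c['fx'],(v-c['cy'])/c['fy']]); s=d.copy()
          ~~~^^^
  File "h.py", line 4, in cam
    c=manip.camera_info(n); R=cv2.Rodrigues(np.array(c['rvec'],float))[0]; return c,R,np.array(c['tvec'],float).ravel()
ValueError: time passes only in moves, steps and waits
```

View pics/last.png

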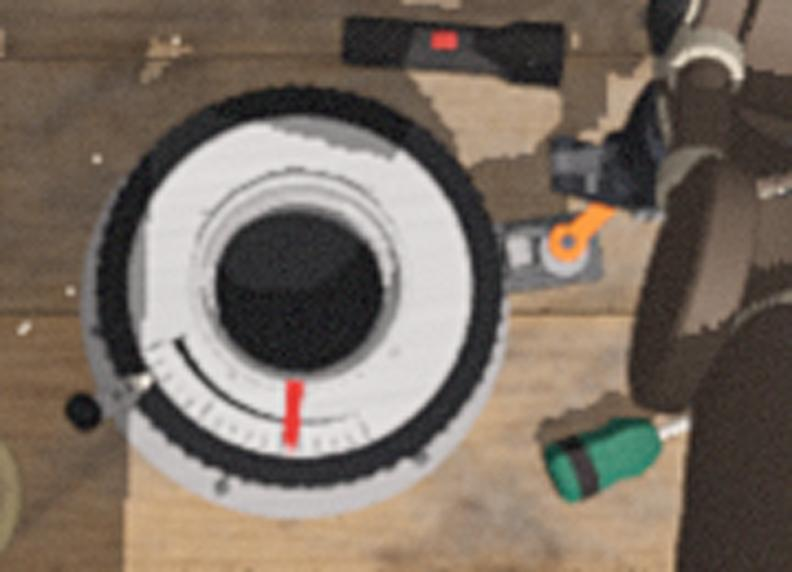

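```bash
python3 - <<'E'
import re
s=open('h.py').read()
s=s.replace("def cam(n):","import functools\n@functools.lru_cache(None)\ndef cam(n):"); open('h.py','w').write(s)
E
python3 - <<'E'
import numpy as np
C=np.array([590.5,37.7]); X=np.array([.966,-.259]); Y=np.array([-.259,-.966])
prev=np.array([535.7,187.0])
for a in [112,117,122,126,130,134,138,142,146,150,154,158,162,165,168,170,172,174,175.5]:
    r=np.radians(a); t=C+126.5*np.array([np.cos(r),np.sin(r)])-23*Y
    d=t-prev; prev=t; print(a,t.round(1),'tool',[(d@X).round(1),(d@Y).round(1)])
E
python3 - <<'E'
# tab direction from first picture
from m import *
C=np.array([590.5,37.7])
im=cv2.imread('pics/top0.png')[:,:,::-1].copy(); h=cv2.cvtColor(im,cv2.COLOR_RGB2HSV).astype(int);H,S,V=h[...,0],h[...,1],h[...,2]
d=np.load('pics/top0d.npy')
for v in range(216,233):
    w=[(u,S[v,u]) for u in range(264,278) if (H[v,u]<10 or H[v,u]>170) and S[v,u]>90]
    if w:
        u=sum(a*b for a,b in w)/sum(b for a,b in w); p=plane('top',u,v,73); o,r=ray('top',u,v); q=o+r*d[v,int(round(u))]
        print(v,round(u,2),len(w),p.round(1),'r',np.hypot(*(p[:2]-C)).round(1),'az',(np.degrees(np.arctan2(p[1]-C[1],p[0]-C[0]))%360).round(2),'z',q[2].round())
E
```

```text
112 [549.1 177.2] tool [np.float64(15.5), np.float64(6.0)]
117 [539.  172.6] tool [np.float64(-8.5), np.float64(7.0)]
122 [529.4 167.2] tool [np.float64(-7.9), np.float64(7.7)]
126 [522.1 162.3] tool [np.float64(-5.8), np.float64(6.7)]
130 [515.1 156.8] tool [np.float64(-5.3), np.float64(7.1)]
134 [508.6 150.9] tool [np.float64(-4.8), np.float64(7.4)]
138 [502.4 144.6] tool [np.float64(-4.3), np.float64(7.7)]
142 [496.8 137.8] tool [np.float64(-3.7), np.float64(8.0)]
146 [491.6 130.7] tool [np.float64(-3.2), np.float64(8.2)]
150 [486.9 123.2] tool [np.float64(-2.6), np.float64(8.4)]
154 [482.8 115.4] tool [np.float64(-2.0), np.float64(8.6)]
158 [479.2 107.3] tool [np.float64(-1.4), np.float64(8.7)]
162 [476.1  99. ] tool [np.float64(-0.8), np.float64(8.8)]
165 [474.3  92.7] tool [np.float64(-0.2), np.float64(6.6)]
168 [472.7  86.2] tool [np.float64(0.2), np.float64(6.6)]
170 [471.9  81.9] tool [np.float64(0.3), np.float64(4.4)]
172 [471.2  77.5] tool [np.float64(0.5), np.float64(4.4)]
174 [470.6  73.1] tool [np.float64(0.6), np.float64(4.4)]
175.5 [470.3  69.8] tool [np.float64(0.6),
[... 167 characters left out ...]
4.7 az 175.31 z 81.0
220 271.36 4 [533.8  42.5  73. ] r 56.9 az 175.19 z 81.0
221 271.28 4 [531.6  42.7  73. ] r 59.1 az 175.18 z 74.0
222 270.99 3 [529.4  43.3  73. ] r 61.4 az 174.73 z 71.0
223 271.0 3 [527.2  43.3  73. ] r 63.6 az 174.91 z 69.0
224 271.0 3 [525.   43.4  73. ] r 65.8 az 175.05 z 75.0
225 270.89 5 [522.8  43.6  73. ] r 68.0 az 174.98 z 72.0
226 270.94 5 [520.6  43.5  73. ] r 70.2 az 175.22 z 73.0
227 270.7 4 [518.4  44.1  73. ] r 72.4 az 174.93 z 73.0
228 270.65 4 [516.2  44.2  73. ] r 74.6 az 174.96 z 70.0
229 270.59 4 [514.   44.4  73. ] r 76.8 az 175.0 z 72.0
230 270.56 4 [511.8  44.5  73. ] r 79.0 az 175.07 z 71.0
231 270.58 2 [509.6  44.5  73. ] r 81.2 az 175.22 z 74.0
```

Emit:
carry_out(
  steps=[
    [0,0,20,0,0,0,1],
    [0,0,20,0,0,0,1],
    [0,0,10,0,0,0,1],
    [0,0,0,0,0,0,1],
  ],
)

```text
clock: 9.6
eef_pos: [534.3, 185.1, 65.9]
orientation: [179.9, 0.2, -15.0]
ft_force: [-0.2, 0.1, -0.5]
grip_width: -0.001
grasp_force: 0.0
```

```bash
python3 tip.py; python3 ms.py
```

```text
[534.3 185.1  65.9] [-0.2  0.1 -0.5]
tip z [86.2 87.  87.5 88.2 88.5 88.8]
x 521.0 543.0 y 173.0 201.0
9.7 [536.2 185.7  67.9] [-180.   -0.  -15.] [ 0.3 -0.   0.2]
blk [205 215   5   8  20] [206.4 218.4] [534.1 181.1 114. ] r 154.1 az 111.5
blk [219 215  10  19  51] [225.  223.2] [523.9 141.8 114. ] r 123.6 az 122.6
blk [237 215  77  25 494] [274.9 229.9] [509.2  37.  114. ] r 81.3 az 180.5
blk [205 216  11  14  57] [210.4 223.9] [522.5 172.5 114. ] r 150.9 az 116.8
blk [216 227   9   9  21] [218.8 231.1] [507.3 154.8 114. ] r 143.7 az 125.4
blk [217 239  21  36 100] [227.6 249.3] [469.3 136.1 114. ] r 156.1 az 140.9
blk [210 267  12   8  51] [216.1 271. ] [424.8 159.9 114. ] r 205.9 az 143.6
red [270 217   4  14  41] [271.  223.1] [526.6  43.5  78. ] az 174.8
ptr n 24 az 122.16009093582954 117.35003456681198 209.2216294737038
orange [330 161  26  28 161] [343.2 173.4]
```

Emit:
carry_out(
  steps=[
    [0,8,0,0,0,0,1],
    [-1,8,0,0,0,0,1],
    [-1,4,0,0,0,0,1],
    [-3,3,0,0,0,0,1],
    [-3,4,0,0,0,0,1],
    [-3,4,0,0,0,0,1],
    [-2.5,3.5,0,0,0,0,1],
    [-2,4,0,0,0,0,1],
  ],
)

```text
clock: 10.5
eef_pos: [510.2, 152.6, 67.5]
orientation: [-180.0, 0.0, -15.0]
ft_force: [-1.7, 3.2, 0.5]
grip_width: 0.002
grasp_force: 1.3
```

```bash
python3 ms.py
```

```text
10.55 [509.6 151.9  67.3] [ 1.799e+02  1.000e-01 -1.500e+01] [-0.7  1.6  0.9]
blk [246 215   5  10  33] [247.7 218.4] [533.7  94.  114. ] r 80.0 az 135.2
blk [249 215  65  26 400] [282.5 231.1] [506.7  21.1 114. ] r 85.5 az 191.2
blk [240 231  12  24  79] [246.3 241.5] [485.3  97.  114. ] r 120.8 az 150.6
blk [205 233  28  13 145] [218.4 239.5] [489.8 155.5 114. ] r 155.0 az 130.5
blk [236 232  12  26  73] [239.8 245.5] [477.1 110.6 114. ] r 134.9 az 147.3
blk [242 261  13  10  74] [247.2 264.7] [437.4  95.3 114. ] r 163.5 az 159.4
red [269 217   5  14  41] [271.  223.3] [526.2  43.6  78. ] az 174.8
ptr n 1 az 200.79039063607453 200.79039063607453 200.79039063607453
orange [330 161  26  28 161] [343.3 173.4]
```

Emit:
carry_out(
  steps=[
    [-4,7.5,0,0,0,0,1],
    [-3.5,8,0,0,0,0,1],
    [-3,8,0,0,0,0,1],
    [-2.5,8.5,0,0,0,0,1],
    [-2,8.5,0,0,0,0,1],
    [-1.5,8.5,0,0,0,0,1],
    [-0.5,6,0,0,0,0,1],
    [0,4,0,0,0,0,1],
  ],
)

```text
clock: 11.35
eef_pos: [479.1, 99.2, 67.7]
orientation: [180.0, -0.0, -15.0]
ft_force: [-0.2, 0.7, -0.4]
grip_width: 0.001
grasp_force: 0.6
```

```bash
python3 ms.py|grep -v red
```

```text
11.4 [479.1  98.8  67.7] [180.  -0. -15.] [-0.3  0.1 -0.4]
blk [205 215  33  44 154] [214.9 226.6] [516.8 163.  114. ] r 145.4 az 120.5
blk [265 215   5  13  23] [267.3 220.7] [528.8  52.7 114. ] r 63.5 az 166.3
blk [281 215  33  35 246] [295.9 227.7] [513.6  -7.2 114. ] r 89.1 az 210.3
blk [217 256  53  11 175] [242.9 261.2] [444.7 104.2 114. ] r 160.3 az 155.5
blk [273 258  14  17 131] [279.7 266.4] [433.6  28.  114. ] r 157.2 az 183.5
blk [205 266   9   9  51] [209.2 270.3] [426.2 174.1 114. ] r 213.6 az 140.3
ptr n 12 az 191.7332199254251 190.1636517669929 200.79039063607453
orange [330 161  26  28 163] [343.1 173.6]
```

View pics/last.png

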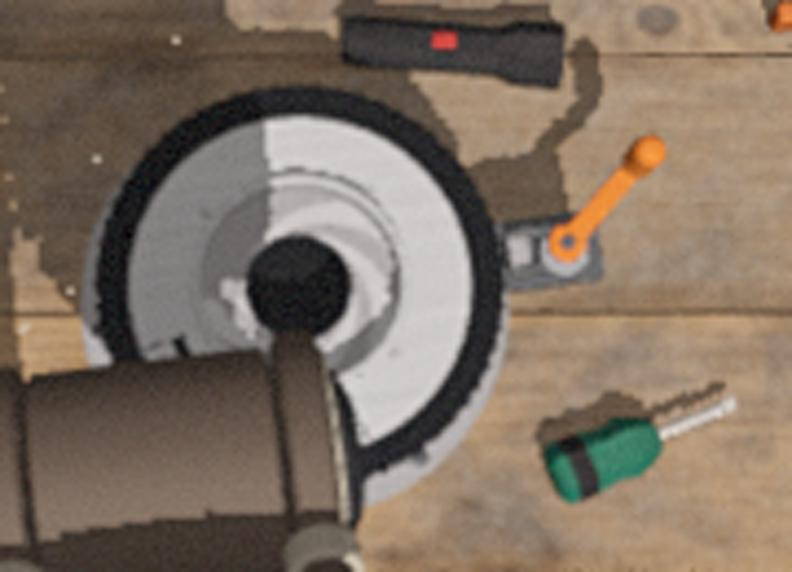

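Emit:
carry_out(
  steps=[
    [-0.5,6,0,0,0,0,1],
    [-0.5,5,0,0,0,0,1],
    [0,4,0,0,0,0,1],
    [0,3,0,0,0,0,1],
    [0,2,0,0,0,0,1],
    [0,0,0,0,0,0,1],
  ],
)

```text
clock: 12.0
eef_pos: [473.1, 80.6, 67.7]
orientation: [180.0, 0.0, -15.0]
ft_force: [-0.3, 0.2, 0.2]
grip_width: 0.0
grasp_force: 0.0
```

```bash
python3 - <<'E'
from m import *
C=np.array([590.5,37.7]); Y=np.array([-.259,-.966])
s=manip.read_state(); p=s['eef_pos'][:2]; print(p.round(2),s['ft_force'].round(1))
# knob az such that (K-p).Y = 23
from scipy.optimize import brentq
for off in (22.5,23,23.5):
    f=lambda a:(C+126.5*np.array([np.cos(a),np.sin(a)])-p)@Y-off
    print(off,np.degrees(brentq(f,2.2,3.5)))
im,h=look('scene'); print(proj('scene',(590.5-87,44.5,71)))
cv2.imwrite('pics/s4.png',cv2.resize(im[150:240,230:330,::-1].astype(np.uint8),None,fx=6,fy=6,interpolation=cv2.INTER_CUBIC))
E
```

```text
[473.07  80.62] [-0.3  0.2  0.2]
22.5 170.18552068114715
23 170.412934781153
23.5 170.64043458542722
[303.12930617 196.76548277]
```

View pics/s4.png

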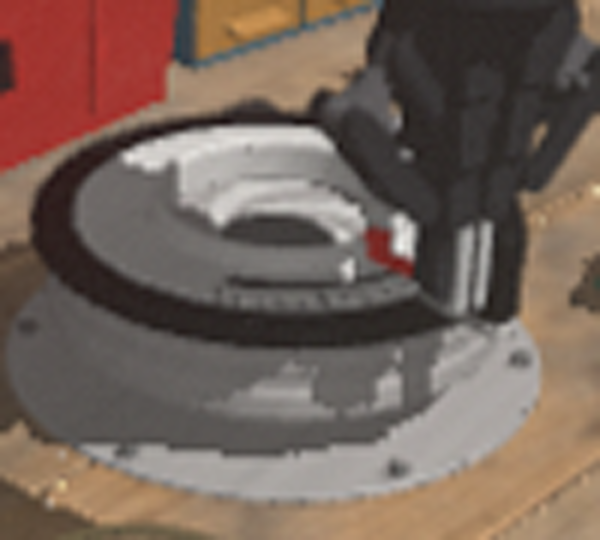

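Emit:
carry_out(
  steps=[
    [0,-10,0,0,0,0,1],
    [0,-20,0,0,0,0,1],
    [10,-35,0,0,0,0,1],
    [10,-35,0,0,0,0,1],
    [10,-20,0,0,0,0,1],
  ],
)

```text
clock: 12.55
eef_pos: [534.1, 192.1, 67.8]
orientation: [-179.9, -0.0, -14.9]
ft_force: [0.5, -0.7, 0.6]
grip_width: -0.001
grasp_force: 0.0
```

```bash
python3 ms.py
```

```text
12.6 [537.1 194.   68.4] [-179.8   -0.3  -14.9] [3.2 1.4 0.6]
blk [205 215  21  22 145] [215.3 225. ] [520.2 162.2 114. ] r 143.0 az 119.5
blk [233 215  32  24 212] [247.9 227.4] [514.7  93.6 114. ] r 94.2 az 143.6
blk [269 215  45  25 283] [292.3 229.7] [5.094e+02 4.000e-01 1.140e+02] r 89.3 az 204.7
blk [213 240  21  35 128] [223.7 251.3] [465.1 144.2 114. ] r 164.5 az 139.7
blk [261 247   7   7  37] [264.1 249.9] [467.6  59.9 114. ] r 124.9 az 169.7
blk [207 269  10   6  40] [211.9 272. ] [422.7 168.5 114. ] r 212.8 az 142.1
red [270 217   4  14  41] [271.  223.1] [526.6  43.5  78. ] az 174.8
ptr n 18 az 171.46120903575877 167.99359696701717 209.2216294737038
orange [330 161  26  28 162] [343.2 173.4]
```

View pics/last.png

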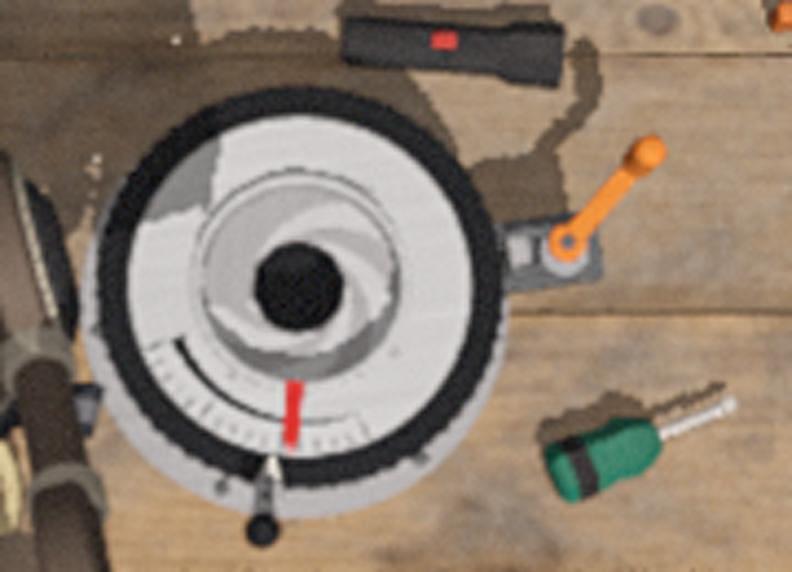

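```bash
cat > pt.py <<'E'
from m import *
C=np.array([590.5,37.7])
def pol(p): return np.hypot(*(p[:2]-C)), np.degrees(np.arctan2(p[1]-C[1],p[0]-C[0]))%360
A=np.mean([manip.get_image('top')[0].astype(float) for _ in range(6)],0)
mn=A.min(2); red=A[...,0]-A[...,1:].max(2); P=[];T=[];K=[]
for v in range(205,262):
  for u in range(240,295):
    r,a=pol(plane('top',u,v,71))
    if 89<r<99 and 160<a<190: P.append((u,v,max(mn[v,u]-75,0)))
    if 55<r<87 and 165<a<186: T.append((u,v,max(red[v,u]-30,0)))
    r,a=pol(plane('top',u,v,114))
    if 115<r<138 and 155<a<195: K.append((u,v,max(70-A[v,u].max(),0)))
for n,L,z in(('ptr',P,71),('tab',T,73),('knob',K,114)):
    L=np.array(L); w=L[:,2]; c=(L[:,:2]*w[:,None]).sum(0)/w.sum(); print(n,c.round(2),np.round(pol(plane('top',*c,z)),2),w.sum())
for v in range(229,246): print(v,mn[v,258:277].astype(int))
E
python3 pt.py
```

```text
ptr [266.56 236.41] [ 93.85 170.41] 1399.6666666666665
tab [270.91 225.14] [ 68.28 175.04] 4822.166666666667
knob [264.11 249.68] [124.36 169.67] 1129.3333333333335
229 [209 215 198 187 201 210 196 195 211 213 186 102  49  45  93 183 213 211
 199]
230 [179 195 194 204 215 214 194 191 211 214 185 123  84  67 120 189 213 210
 184]
231 [ 69 100 154 189 198 203 193 195 213 214 189 165 143 114 144 186 212 210
 189]
232 [ 34  38  57  76 100 142 170 184 191 192 183 188 176 168 186 197 213 210
 196]
233 [ 39  37  33  29  31  46  62  79 142 152 119 139 150 171 186 186 188 182
 170]
234 [ 44  38  25  27  23  17  22  92 193 190  74  42  52  65  71  71  69  68
  63]
235 [ 43  35  27  31  25  24  42 125 204 201 102  32  30  35  35  32  36  34
  34]
236 [ 36  30  26  29  23  28  70 134 204 208 136  48  36  40  39  39  41  39
  41]
237 [ 46  35  24  22  24  43  89 129 182 203 164  62  36  43  43  44  46  44
  47]
238 [125  93  49  28  32  69  90  93 115 177 171  69  34  40  42  43  43  43
  44]
239 [180 159 121  85  76  93 103  83  87 137 139  74  35  38  44  44  42  37
  37]
240 [186 186 173 154 134 110 110 101  98 151 163 110  62  73  91  92  81  61
  72]
241 [184 185 185 188 163 116 102  95 103 158 171 148 143 148 157 158 151 141
 147]
242 [184 182 183 187 163 115  91  64  90 155 173 172 184 186 184 184 184 184
 183]
243 [185 184 184 186 160 111  98  82  95 157 178 173 180 181 180 180 181 181
 181]
244 [183 182 183 179 153 112 111 107 109 159 184 181 180 181 180 181 181 180
 181]
245 [165 173 177 169 143 107 106 105 108 150 180 184 183 183 182 182 181 181
 182]
```

Emit:
carry_out(
  steps=[
    [-10,20,0,0,0,0,1],
    [-10,35,0,0,0,0,1],
    [-10,35,0,0,0,0,1],
    [0,20,0,0,0,0,1],
    [0,4,0,0,0,0,1],
    [0,4,0,0,0,0,1],
    [0,3,0,0,0,0,1],
    [0,2,0,0,0,0,1],
  ],
)

```text
clock: 13.7
eef_pos: [473.0, 78.6, 67.9]
orientation: [-179.9, -0.0, -15.0]
ft_force: [0.5, 1.1, 1.0]
grip_width: -0.001
grasp_force: 0.5
```

Emit:
carry_out(
  steps=[
    [0.5,2,0,0,0,0,1],
    [0.5,1.5,0,0,0,0,1],
    [0,0,0,0,0,0,1],
    [0,0,0,0,0,0,1],
  ],
)

```text
clock: 14.1
eef_pos: [472.5, 74.6, 67.6]
orientation: [-180.0, 0.0, -15.0]
ft_force: [0.7, 1.4, 0.4]
grip_width: 0.001
grasp_force: 0.4
```

Emit:
carry_out(
  steps=[
    [0,-10,0,0,0,0,1],
    [0,-20,0,0,0,0,1],
    [10,-35,0,0,0,0,1],
    [10,-35,0,0,0,0,1],
    [10,-20,0,0,0,0,1],
    [0,0,0,0,0,0,1],
  ],
)

```text
clock: 14.7
eef_pos: [535.0, 185.4, 68.2]
orientation: [-179.9, -0.2, -14.8]
ft_force: [0.1, 0.5, 0.0]
grip_width: -0.001
grasp_force: 0.0
```

```bash
python3 pt.py
```

```text
ptr [268.64 236.86] [ 94.2  173.25] 1304.6666666666667
tab [270.91 225.14] [ 68.28 175.04] 4820.0
knob [266.88 249.97] [124.09 172.36] 1153.1666666666665
229 [209 214 199 186 201 210 195 195 211 212 186 102  48  45  97 183 213 211
 200]
230 [180 194 194 203 214 214 194 192 211 214 185 123  84  64 120 188 212 210
 184]
231 [ 69 102 155 188 198 202 192 196 214 215 189 163 144 115 145 186 213 210
 188]
232 [ 33  38  57  74 100 143 174 189 196 196 185 186 175 167 185 196 211 209
 196]
233 [ 43  39  33  35  40  50  66  75  88 101 123 141 146 169 184 186 188 181
 170]
234 [ 42  45  42  38  35  29  23  17  23  58 138 139  65  58  69  71  69  66
  63]
235 [ 41  45  44  33  27  24  21  23  37 102 180 177  96  32  29  35  36  33
  35]
236 [ 39  45  38  33  27  30  24  28  72 125 151 157 124  52  38  40  44  43
  42]
237 [ 41  41  34  23  22  25  24  38 103 133 138 173 161  62  36  43  43  44
  45]
238 [ 89  80  57  40  27  15  25  61 111 115 109 180 179  75  37  42  39  42
  43]
239 [156 152 142 127  86  47  49  88 109  91  75 125 141  91  42  34  43  44
  40]
240 [187 186 187 179 158 138 132 119 110 100  91 105 141 134  65  56  79  92
  78]
241 [184 184 183 185 186 189 177 139 110 102  99 110 146 159 132 130 151 157
 150]
242 [183 183 182 184 184 187 169 129 101  82  80 101 143 174 176 177 183 184
 183]
243 [184 184 182 182 183 184 165 122  97  82  81 100 141 173 182 180 181 180
 182]
244 [183 182 181 180 181 182 160 117 105 102  99 107 143 176 182 182 180 180
 181]
245 [166 172 174 177 183 185 163 121 111 115 111 111 139 174 184 183 182 182
 181]
```

Emit:
carry_out(
  steps=[
    [-10,20,0,0,0,0,1],
    [-10,35,0,0,0,0,1],
    [-10,35,0,0,0,0,1],
    [0,20,0,0,0,0,1],
    [0,4,0,0,0,0,1],
    [0,4,0,0,0,0,1],
    [0,2,0,0,0,0,1],
    [0,1.5,0,0,0,0,1],
  ],
)

```text
clock: 15.8
eef_pos: [472.8, 73.6, 67.9]
orientation: [-179.9, -0.1, -15.0]
ft_force: [0.9, 1.5, -0.0]
grip_width: -0.002
grasp_force: 0.5
```

Emit:
carry_out(
  steps=[
    [0,1.5,0,0,0,0,1],
    [0,1,0,0,0,0,1],
    [0,0.5,0,0,0,0,1],
    [0,0,0,0,0,0,1],
    [0,0,0,0,0,0,1],
  ],
)

```text
clock: 16.3
eef_pos: [471.4, 70.2, 67.7]
orientation: [-180.0, -0.0, -15.0]
ft_force: [0.3, 1.3, -0.2]
grip_width: 0.004
grasp_force: 0.5
```

Emit:
carry_out(
  steps=[
    [0,-10,0,0,0,0,1],
    [0,-20,0,0,0,0,1],
    [10,-35,0,0,0,0,1],
    [10,-35,0,0,0,0,1],
    [10,-20,0,0,0,0,1],
    [0,0,0,0,0,0,1],
  ],
)

```text
clock: 16.9
eef_pos: [533.3, 180.9, 68.0]
orientation: [-179.9, -0.1, -14.8]
ft_force: [-0.9, -0.4, 0.9]
grip_width: -0.0
grasp_force: 0.0
```

```bash
python3 pt.py
```

```text
ptr [270.25 236.76] [ 93.65 175.38] 1384.8333333333333
tab [270.91 225.14] [ 68.29 175.04] 4820.833333333334
knob [269.07 250.26] [124.17 174.47] 1151.1666666666665
229 [209 213 199 186 201 210 196 194 210 212 186 101  49  45  96 183 213 211
 200]
230 [180 194 194 203 214 213 193 191 212 214 185 124  84  65 120 188 212 210
 183]
231 [ 68 101 157 189 197 202 191 196 214 215 190 163 143 115 145 185 212 210
 189]
232 [ 33  37  56  76 100 141 173 189 196 197 187 182 167 167 184 197 211 210
 193]
233 [ 40  36  36  31  38  52  68  76  90 107 117 122 133 164 182 185 187 182
 162]
234 [ 45  43  45  41  37  39  35  22  23  25  42 110 130  96  65  68  69  66
  59]
235 [ 45  41  43  42  43  42  32  27  22  18  55 145 189 159  56  26  35  31
  35]
236 [ 38  43  43  42  44  40  29  29  23  30  86 144 203 197  87  32  41  40
  44]
237 [ 47  39  35  38  37  36  28  24  26  49 115 148 185 186 110  44  41  44
  43]
238 [126  91  48  43  48  37  22  19  30  69 112 119 126 146 124  51  38  45
  39]
239 [179 149 111 110 114  93  48  38  50  85  99  80  79 141 144  63  35  38
  43]
240 [186 177 168 169 170 151 117 125 122 107 103  86  94 160 159  81  57  73
  90]
241 [184 184 183 185 185 178 168 180 168 125 104  99 106 159 167 128 128 148
 155]
242 [183 184 183 183 184 185 185 187 164 117  93  76  91 157 177 166 176 184
 184]
243 [185 183 182 182 181 182 183 183 161 118  93  74  87 150 171 170 179 181
 180]
244 [183 182 181 180 180 179 179 181 161 119 103  96 100 139 158 170 181 181
 181]
245 [164 171 175 177 182 182 183 184 161 116 112 114 110 113 148 176 182 181
 181]
```

```bash
python3 - <<'E'
from h import *
im,d=manip.get_image('top'); Q=[]
for v in range(60,135):
  for u in range(300,400):
    if d[v,u]>0:
      o,r=ray('top',u,v); q=o+r*d[v,u]
      if q[2]>60: Q.append(q)
Q=np.array(Q)
for y0 in (-20,-50,-80,-110,-140,-170,-200,-230):
  k=Q[(abs(Q[:,1]-y0)<15)]
  if len(k): i=k[:,0].argmin(); print(y0,k[i].round(),k[:,2].max().round())
E
python3 ck.py
```

```text
-20 [795. -25. 113.] 192.0
-50 [791. -54. 104.] 192.0
-80 [792. -69. 108.] 194.0
-110 [ 799. -105.  120.] 193.0
-140 [ 800. -126.  116.] 192.0
-170 [ 829. -169.  220.] 234.0
-200 [ 815. -207.  224.] 236.0
-230 [ 816. -222.  157.] 192.0
orange [330 161  26  28 163] [343.3 173.4]
{'clock': np.float64(17.3), 'eef_pos': array([530.6, 177.4,  67.5]), 'ft_force': array([ 0.3, -0.1,  0. ])}
```

Emit:
carry_out(
  steps=[
    [0,0,-30,0,0,0,1],
    [0,0,-20,0,0,0,1],
    [0,0,0,0,0,-7.5,1],
    [0,0,0,0,0,-7.5,1],
    [23,42.5,0,0,0,0,1],
    [23,42.5,0,0,0,0,1],
    [23,42.5,0,0,0,0,1],
    [23,42.5,0,0,0,0,1],
  ],
)

```text
clock: 18.1
eef_pos: [623.6, 6.3, 117.9]
orientation: [-180.0, -0.0, -0.0]
ft_force: [0.9, 0.5, -0.0]
grip_width: 0.001
grasp_force: 0.0
```

Emit:
carry_out(
  steps=[
    [23,42.5,0,0,0,0,1],
    [23,42.5,0,0,0,0,1],
    [21,42.5,0,0,0,0,1],
    [0,0,0,0,0,0,1],
    [0,0,0,0,0,0,1],
  ],
)

```text
clock: 18.6
eef_pos: [689.8, -121.0, 117.2]
orientation: [-180.0, 0.0, -0.2]
ft_force: [-0.9, 0.2, 0.4]
grip_width: -0.006
grasp_force: 0.0
```

Emit:
carry_out(
  steps=[
    [0,0,20,0,0,0,1],
    [0,0,20,0,0,0,1],
    [0,0,10,0,0,0,1],
    [-6,5,0,0,0,0,1],
    [-6,4,0,0,0,0,1],
    [-4,3,0,0,0,0,1],
    [-4,3,0,0,0,0,1],
    [-4,3.5,0,0,0,0,1],
  ],
)

```text
clock: 19.4
eef_pos: [668.3, -138.4, 69.2]
orientation: [179.9, -0.3, -0.0]
ft_force: [4.8, -0.5, -1.0]
grip_width: 0.001
grasp_force: 2.2
```

Emit:
carry_out(
  steps=[
    [-4,3,0,0,0,0,1],
    [-4,2.5,0,0,0,0,1],
    [-5,2.5,0,0,0,0,1],
    [-5,2,0,0,0,0,1],
    [-5,2,0,0,0,0,1],
    [-5,1,0,0,0,0,1],
    [-5,0.5,0,0,0,0,1],
    [-5,0,0,0,0,0,1],
  ],
)

```text
clock: 20.2
eef_pos: [629.3, -152.6, 68.8]
orientation: [179.9, -0.2, -0.0]
ft_force: [3.4, -3.0, 1.0]
grip_width: -0.001
grasp_force: 1.8
```

Emit:
carry_out(
  steps=[
    [-5,0,0,0,0,0,1],
    [-5,-0.5,0,0,0,0,1],
    [-5,-1,0,0,0,0,1],
    [-4,-1,0,0,0,0,1],
    [-3,-1,0,0,0,0,1],
    [-2,-1,0,0,0,0,1],
    [-2,-1,0,0,0,0,1],
    [0,0,0,0,0,0,1],
  ],
)

```text
clock: 21.0
eef_pos: [602.6, -145.8, 67.8]
orientation: [180.0, -0.1, 0.0]
ft_force: [5.0, -3.2, 1.8]
grip_width: 0.002
grasp_force: 2.2
```

Emit:
carry_out(
  steps=[
    [-1,-0.5,0,0,0,0,1],
    [-1,-0.5,0,0,0,0,1],
    [0,0,0,0,0,0,1],
  ],
)

```text
clock: 21.3
eef_pos: [602.6, -145.8, 67.9]
orientation: [179.9, -0.3, 0.0]
ft_force: [7.2, -4.7, -2.0]
grip_width: -0.001
grasp_force: 4.0
```

Emit:
carry_out(
  steps=[
    [-1,-0.5,0,0,0,0,1],
    [-1,-0.5,0,0,0,0,1],
    [0,0,0,0,0,0,1],
  ],
)

```text
clock: 21.6
eef_pos: [602.6, -145.8, 68.0]
orientation: [179.8, -0.6, 0.0]
ft_force: [11.2, -6.7, -5.6]
grip_width: -0.002
grasp_force: 5.9
```

Emit:
carry_out(
  steps=[
    [6,1,0,0,0,0,1],
    [15,0,0,0,0,0,1],
    [10,0,0,0,0,0,1],
    [0,0,-30,0,0,0,1],
    [0,0,-30,0,0,0,1],
    [0,40,-20,0,0,0,1],
    [0,40,0,0,0,0,1],
    [0,0,0,0,0,0,1],
  ],
)

```text
clock: 22.4
eef_pos: [628.5, -228.6, 148.1]
orientation: [179.9, 0.1, -0.2]
ft_force: [0.1, 0.7, -0.3]
grip_width: 0.006
grasp_force: 0.0
```

```bash
python3 ck.py; python3 pt.py|head -14; python3 - <<'E'
from m import *
im,h=look(); H,S,V=h[...,0],h[...,1],h[...,2]
m=(H>4)&(H<16)&(S>170)&(V>90); o=np.zeros_like(m); o[165:215,340:375]=m[165:215,340:375]
for s,c,l in blob(o):
    ys,xs=np.nonzero(l); k=xs>=xs.max()-7; p=plane('top',xs[k].mean(),ys[k].mean(),110); print('clamp knob',p.round(1),'az',np.degrees(np.arctan2(p[1]+97.2,p[0]-611.2)))
E
```

```text
orange [330 181  32  20 172] [346.6 192. ]
{'clock': np.float64(22.4), 'eef_pos': array([ 627.8, -226. ,  147. ]), 'ft_force': array([-0.3,  0.4,  0.2])}
ptr [270.26 236.73] [ 93.58 175.39] 1249.0
tab [270.91 225.15] [ 68.3  175.04] 4704.666666666666
knob [269.03 250.31] [124.28 174.44] 1270.6666666666665
229 [202 206 191 179 193 202 189 186 202 205 178  94  46  43  90 176 206 204
 193]
230 [172 188 186 197 207 206 187 185 204 206 177 117  79  63 113 180 206 202
 176]
231 [ 65  96 147 181 190 194 185 188 207 208 182 156 136 108 138 178 205 203
 180]
232 [ 33  35  54  69  93 134 165 181 188 189 180 176 160 159 178 189 204 203
 186]
233 [ 39  36  32  32  34  49  63  73  84 100 112 117 125 155 174 179 180 175
 157]
234 [ 40  41  37  40  38  35  30  21  21  23  40 101 123  92  60  61  65  62
clamp knob [ 579.8 -140.1  110. ] az -126.22064498944917
```

```bash
python3 -c "
from station import manip
print(manip.sign_off())"
```

```text
the job is handed in; nothing more can be done
None
```

The job is handed in at about 23 s: the ring is released, set with its pointer within about half a degree of the red tab, and clamped again with the lever hard against its locked stop. The pointer did not move during locking. The fingertips stood about 32 mm higher than the stated TCP and tip length imply, so the first pass at the clamp went over the knob without touching it, and I corrected for that afterwards.

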